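# Shut and bolt the guard of a high-voltage test box

### The arm

A 6-joint arm with a two-finger parallel gripper is mounted at the origin on a cart in front of the work surface, level with it; the furniture and walls round the work are solid. World frame = base frame: x ahead of the robot, y to its left, z up, the work surface at z = 0. Lengths are in m, angles in rad, forces in N, time in s.
With the tool pointing down it reaches from about 0.35 to 1 m from the base axis. Payload 7.1 kg.
Tool frame: the origin (TCP) lies between the finger pads; the fingertips stand 22 mm ahead of it and the grasp point (between the pads) lies 3 mm ahead of it; z points along the fingers, y is the line along which they close (so a half turn about z gives the same grasp; the last joint's range is limited). The gripper opens to 85 mm and grips with 20 to 120 N. Pads are 22 mm wide; open, the fingers measure 114 mm over their backs; the gripper's body (76 mm by 85 mm) begins 54 mm behind the grasp point. The pads swing forward as they close: fully open they stand 13 mm farther back than shut.
Start: joints at [1.132, 0.423, 1.63, -0, 1.089, -0.019], TCP at [0.255, 0.571, 0.253] pointing down, gripper open.
Joint ranges: [-3, 3], [-0.9, 2.11], [0.09, 2.58], [-1.31, 4.45], [0.11, 2.69], [-2.54, 2.54]. Speed limits (rad/s): [2.39, 2.39, 3.01, 3.14, 3.14, 3.14].

### API

Orientations are given as a rotation vector (axis times angle).
In Python, from rig import manip gives the robot as it stands. The module is installed in compiled form; this text tells all that it offers. Calls block until the motion is done:
- manip.move_to(position, orientation): joint-space move of the TCP to a pose.
- manip.servo_line(position, orientation=None, rate=0.15): straight line of the TCP; orientation=None keeps the orientation; rate is the mean speed in m/s.
- manip.set_joints(angles): joint-space move.
- manip.command_gripper(opening, f_grip=None): finger opening in m; f_grip is the grip in N (None keeps the last); returns when the fingers have stopped.
- manip.hold(seconds).
- manip.solve_ik(position, orientation): joint angles nearest the present ones, or None.
- manip.camera(name): name is "scene" or "top" or "wrist"; returns a dict with "image" (384x512x3 uint8, red, green, blue), "fx", "fy", "cx", "cy" (pixels), "cam_to_world" (4x4, takes a point from camera to world coordinates); the wrist camera has in their place "mount" (4x4, takes a point from camera to tool coordinates, whose origin is the TCP and whose axes are the flange's). Camera axes: x right, y down, z forward; pixel columns grow to the right and rows downward; lengths in m; the calibration is good to about 2 mm. A picture is of the moment at which its call begins: read the wrist's pose just before it. There is no depth.
A pose or a line that the arm cannot do raises manip.IKError and nothing moves.
- manip.sign_off(): hands the job in; it is judged then, once.
Readings, each from a call of its own:
- manip.get_time(): time.
- manip.get_joint_positions(): joint angles.
- manip.get_joint_vel(): joint speeds.
- manip.get_tau(): joint torques, N m.
- manip.get_position(): TCP position.
- manip.get_ee_rot(): TCP orientation.
- manip.get_contact_force(): force on the tool from outside, world axes, zero at the start.
- manip.get_torque(): the same for the moment, N m.
- manip.get_width(): finger opening in m.
- manip.get_grip_force(): force on a finger pad.
Only numpy, scipy, OpenCV 4.12 (cv2) and the standard library are available. Lean on these libraries where they do the work, as an engineer would, in place of code of your own. Each camera call takes 0.05 s, during which the arm holds its last target. There are 200 camera calls.

### The job

Make the test box safe for its high-voltage test: push the clear guard lid fully shut, then hold the red spring catch bar fully down with one fingertip while the other fingertip pushes the bolt's black tab fully home towards the box. Still hold the bar down for a moment once the bolt is home, then let go and draw clear, so that the catch springs up and locks the bolt. Touch and push only: nothing is gripped or lifted, the power adapter in the box stays where it lies, and the small parts and tools round the box are left alone.

Things in the scene. Friction and masses are not known exactly. Their poses are not given: they have to be found in the camera images.
- test_box: Grey test box fixed to the bench; offsets below are in its frame, mm. Origin on the bench; +x away from the robot, +y left, z up. Base plate x -147..105, y -102..102, top z 12. Walled box x -15..105, y -100..100, wall top z 62. On the front deck (x under -15), along x: red catch bar at y -33, pivot at y 0 (x -128..-36, top z 52), bolt at y +33, pawl arm across at x -55 (top z 58 if pressed).
- lid_front_edge (a point): Middle of the top face of the lid's aluminium front strip (24 mm deep, 204 mm wide). With the lid shut it lies at (-8, 0, 67) in test_box's frame. The steel keeper on the strip at y 18..48 stands 2 mm higher and hangs down in front.
- guard_lid (a joint): Clear lid's angle, rad: 0 shut, grows as it opens; starts at 0.3 to 0.55. Hinge line along the box's y at x 108, z 62; the front strip's middle is 116 mm from it. Stiff hinge: the lid stays where left; 1 to 3 N down on the front strip closes it. It cannot shut if the bolt is already forward.
- catch_bar_top (a point): Highest line of the red catch bar, at mid-length: (-102, -33, 56) in test_box's frame with the catch up, z 48 fully pressed; pressed 5 mm or more the bolt is free. The bar is a smooth, slippery round sleeve, 18 mm thick, along x from -140 to -64: a fingertip can press it anywhere and slide along it while pressing.
- catch (a joint): Angle of the spring rocker, rad: 0 up (pawl in the bolt's notch, bolt blocked), 0.245 fully down on its stop; 1 mm at the bar is 0.03 rad. 3 N starts it, about 5 N holds it fully down; over 0.125 the pawl is clear of the bolt. Springs up when released; while the bolt is between its ends the pawl rides on it and the catch stays part down.
- bolt_tab_top (a point): Centre of the top of the bolt's upright black tab: (-96, 33, 72) in test_box's frame with the bolt back, (-70, 33, 72) home. The tab is 14 mm along x, 24 mm along y, and its near face can be pushed from z 45 to 72; the space behind it (towards the robot) is free down to z 30.
- bolt (a joint): Travel of the bolt, m: 0 back (start), 0.026 home on its stop, the tongue then through the lid's keeper and in the yellow interlock switch. Slides along the box's +x with about 2 N, stays where left; the pawl drops in only within 1.5 mm of home.
- adapter_center (a point): Centre of the black power adapter (44 x 99 x 30 mm) lying loose on the mat in the box, its top at z 45: not to be moved.
- driver_small: Small yellow screwdriver, 120 mm, lying to the right of the box: leave alone.
- heatsink_a: Silver finned heat sink, 40 x 40 x 18 mm, lying to the left of the box: leave alone.
- module_a: Silver pluggable module, 15 x 61 x 9 mm, lying to the left of the box: leave alone.
- terminal_block: Green terminal strip, 14 x 52 x 17 mm, lying well to the right: leave alone.
- capacitor_0: Black capacitor, 18 mm thick, 32 mm tall, standing well to the left: leave alone.
- capacitor_1: Smaller black capacitor, 16 mm thick, 26 mm tall, standing well to the left: leave alone.
- relay: Black relay cube, 22 x 28 x 24 mm, standing well to the left: leave alone.

How it is judged:
On the way, in this order (a step that is already met when the one before it is completed fails the run):
1. the lid is fully shut (value of joint guard_lid below 0.02 rad), for 0.1 s.
2. the bolt is fully home with the catch bar still held down by a fingertip (value of joint bolt above 0.0245 m and value of joint catch above 0.135 rad and contact force between the fingers and catch above 0.5 N), for 0.1 s.
At the end, for the whole second after the job is handed in: lid shut (under 0.02 rad), bolt home (over 23.5 of 26 mm) and locked by the catch, which has sprung up again (under 0.03 rad); the adapter within 10 mm of where it lay (value of joint guard_lid below 0.02 rad and value of joint bolt above 0.0235 m and value of joint catch below 0.03 rad and distance of adapter_center from where it was at the start of the episode below 0.01 m); the robot touches nothing.
It fails at once if the lid is swung further open (over 0.7 rad) (value of joint guard_lid above 0.7 rad).
It fails at once if the adapter in the box is moved over 10 mm or lifted (distance of adapter_center from where it was at the start of the episode above 0.01 m).
It fails at once if one of the small parts or tools round the box is moved over 20 mm or lifted (distance of any of driver_small, heatsink_a, module_a, terminal_block, capacitor_0, capacitor_1, relay from where it was at the start of the episode above 0.02 m).
It also fails if it takes over 38 s, if anything falls off the work surface, if the arm or the gripper's body presses on something with over 40 N, if the wrist force passes 120 N, or if a joint passes its speed limit or range.

## Working session

There is one attempt and no reset: what is moved stays moved. The work goes in short steps, each a Python script; the robot and the scene stay as the last script left them, time stands still between calls to the robot, and variables do not carry over. Pictures are saved under pics/ and viewed, at most 10 in all, crops included, and the job is handed in when it is done.

```bash
mkdir -p pics; python3 - <<'E'
from rig import manip
import cv2,numpy as np
for n in("scene","top"):
    c=manip.camera(n);cv2.imwrite(f"pics/{n}0.png",c["image"][:,:,::-1])
    np.savez(f"{n}0.npz",**c)
    print(n,c["fx"],c["fy"],c["cx"],c["cy"],np.round(c["cam_to_world"],3).tolist())
print(manip.get_time(),manip.get_ee_rot(),manip.get_width())
E
```

```text
scene 366.86104692695875 366.86104692695875 254.14585224048858 193.31010473659214 [[0.56, -0.367, 0.742, -0.203], [-0.828, -0.233, 0.51, -0.49], [-0.014, -0.9, -0.435, 0.528], [0.0, 0.0, 0.0, 1.0]]
top 397.00458447760064 397.00458447760064 255.42462632564667 194.38422594937606 [[-0.007, -0.981, 0.193, 0.391], [-1.0, 0.004, -0.014, 0.038], [0.013, -0.193, -0.981, 1.167], [0.0, 0.0, 0.0, 1.0]]
0.1 [-6.54592601e-01 -3.07232398e+00  2.15668872e-03] 0.08537675739332046
```

View pics/scene0.png

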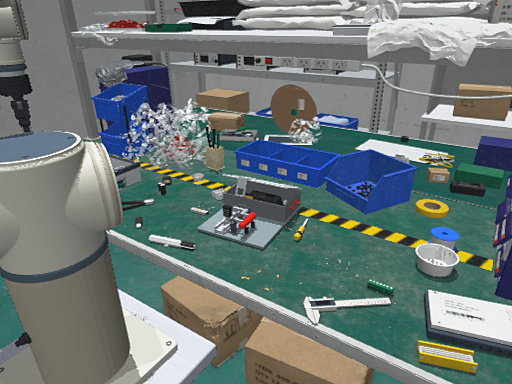

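View pics/top0.png

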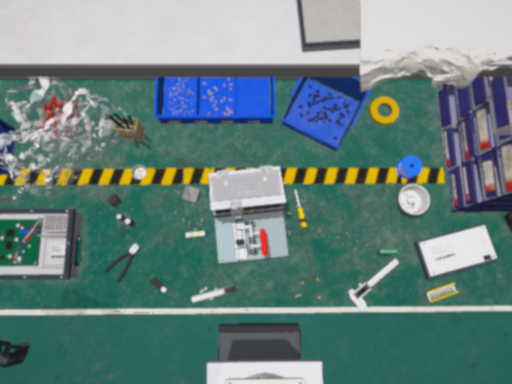

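The scene shows the box centred at about (250,215) in the scene view. In the top view the base plate's front corners are at (216,262) and (287,258), and the red bar is at (264,242). I'll take a coarse pose from these, then move to a wrist view.

```bash
cat > h.py <<'E'
from rig import manip
import cv2,numpy as np
from scipy.spatial.transform import Rotation as Ro
def ray(c,T,uv,z):
    d=T[:3,:3]@np.array([(uv[0]-c["cx"])/c["fx"],(uv[1]-c["cy"])/c["fy"],1]);o=T[:3,3]
    return o+d*(z-o[2])/d[2]
def tool(psi,flip):
    b=np.array([np.cos(psi),np.sin(psi),0]);x=b*flip;z=np.array([0,0,-1.])
    return Ro.from_matrix(np.c_[x,np.cross(z,x),z]).as_rotvec()
E
python3 - <<'E'
from h import *
c=dict(np.load("top0.npz"));T=c["cam_to_world"]
P=[ray(c,T,p,.012) for p in((216,262),(287,258))]
d=P[0]-P[1];psi=np.arctan2(-d[0],d[1]);mid=(P[0]+P[1])/2
o=mid+.147*np.array([np.cos(psi),np.sin(psi),0])
print(P,np.linalg.norm(d),psi,o)
w=manip.camera("wrist");print(np.round(w["mount"],3).tolist(),w["fx"])
for f in(1,-1):
    for z in(.25,.3):
        p=o-.06*np.array([np.cos(psi),np.sin(psi),0]);p[2]=z
        print(f,z,manip.solve_ik(p,tool(psi,f)))
E
```

```text
[array([0.42174072, 0.13542624, 0.012     ]), array([ 0.43178457, -0.06857206,  0.012     ])] 0.20424540398255694 0.04919522028767586 [0.5735848  0.04065587 0.012     ]
[[0.0, -0.95, -0.313, 0.081], [1.0, 0.0, -0.001, -0.001], [0.001, -0.313, 0.95, -0.12], [0.0, 0.0, 0.0, 1.0]] 305.6267674957773
1 0.25 [ 5.01671291e-02  2.66393654e-01  1.87364591e+00 -8.88178420e-16
  1.00155309e+00  1.57176824e+00]
1 0.3 [ 5.01671291e-02  2.05283826e-01  1.82541797e+00 -8.88178420e-16
  1.11089086e+00  1.57176824e+00]
-1 0.25 [ 5.01671291e-02  2.66393654e-01  1.87364591e+00 -4.44089210e-16
  1.00155309e+00 -1.56982442e+00]
-1 0.3 [ 5.01671291e-02  2.05283826e-01  1.82541797e+00 -4.44089210e-16
  1.11089086e+00 -1.56982442e+00]
```

```bash
python3 - <<'E'
from h import *
psi=.0492;o=np.array([.5736,.0407,0]);b=np.array([np.cos(psi),np.sin(psi),0])
p=o+0*b;p[2]=.26
manip.move_to(p,tool(psi,-1))
manip.command_gripper(.052)
T=np.eye(4);T[:3,:3]=Ro.from_rotvec(manip.get_ee_rot()).as_matrix();T[:3,3]=manip.get_position()
c=manip.camera("wrist");np.savez("w1.npz",T=T@c["mount"],**c)
cv2.imwrite("pics/w1.png",cv2.resize(c["image"],None,fx=1.5,fy=1.5)[::-1,::-1,::-1])
print(manip.get_time(),manip.get_width(),manip.get_position(),manip.get_contact_force())
E
```

```text
2.8417 0.052041416977622434 [0.5735788  0.0408     0.26000518] [0.01005163 0.20453266 0.08902216]
```

View pics/w1.png

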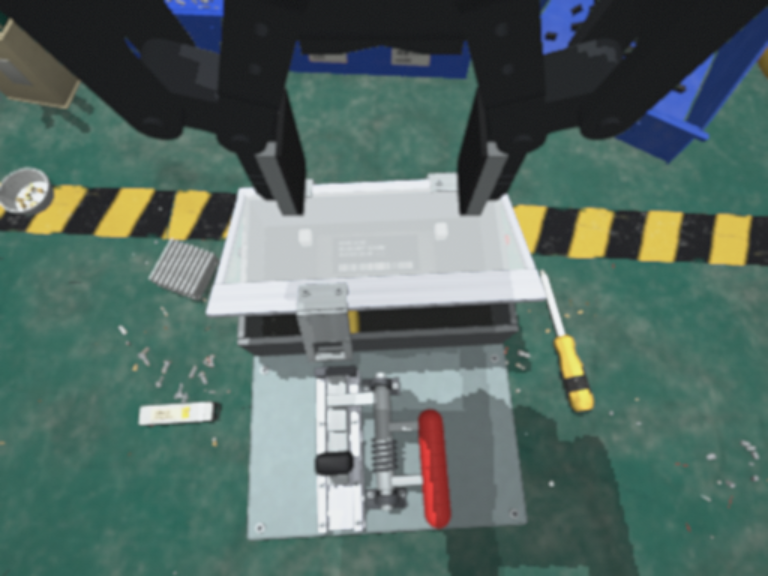

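The wrist view, shown turned 180° at 1.5x, puts the plate's front corners at (249,537) and (525,521). The red bar runs from (430,410) to (437,527), the tab top is at (334,462), and the lid's front edge runs from (209,312) to (546,297).

```bash
python3 - <<'E'
from h import *
c=dict(np.load("w1.npz"));T=c["T"]
f=lambda u,v,z:ray(c,T,(511-u/1.5,383-v/1.5),z)
A,B=f(249,537,.012),f(525,521,.012);d=A-B
psi=np.arctan2(-d[0],d[1]);b=np.array([np.cos(psi),np.sin(psi),0]);l=np.array([-b[1],b[0],0])
o=(A+B)/2+.147*b;print("corners",np.linalg.norm(d),psi,o[:2])
h=cv2.cvtColor(c["image"],cv2.COLOR_RGB2HSV)
m=(((h[...,0]<8)|(h[...,0]>172))&(h[...,1]>150)&(h[...,2]>90)).astype(np.uint8)
n,L,S,C=cv2.connectedComponentsWithStats(m);k=1+S[1:,4].argmax()
ys,xs=np.where(L==k)
loc=lambda p:((p-o)@b*1e3,(p-o)@l*1e3)
q=np.array([loc(ray(c,T,(x,y),.047)) for x,y in zip(xs,ys)])
print("bar x",q[:,0].min(),q[:,0].max(),"y",[q[(q[:,0]>a)&(q[:,0]<a+15),1].mean() for a in(-135,-115,-95,-75)], "slope want -33,x -140..-64")
g=np.array([[f(u,v,.056) for u,v in((430,414),(437,523))]])
print("tab",loc(f(334,462,.072)),"want -96,33")
# lid: front edge mid ray meets circle
for u in((209,312),(378,304.5),(546,297)):
    best=min(np.linspace(.2,.7,501),key=lambda t:abs(loc(f(*u,.062+.128*np.sin(t)+.005*np.cos(t)))[0]-(108-128*np.cos(t)+5*np.sin(t))))
    print("lid",best,loc(f(*u,.062+.128*np.sin(best)+.005*np.cos(best))))
Ti=np.linalg.inv(T)
for u in((290,212),(470,212)):
    for z in(.235,.24,.245):print("tip",z,loc(f(*u,z)))
E
```

```text
corners 0.19901577515884367 0.1012660639309963 [0.57637718 0.04281482]
bar x -141.35093873204335 -68.20489083109902 y [np.float64(-32.75918378206534), np.float64(-32.9307306837128), np.float64(-32.691133310210894), np.float64(-33.058762757769735)] slope want -33,x -140..-64
tab (np.float64(-97.35027053503161), np.float64(31.897031535571212)) want -96,33
lid 0.39699999999999996 (np.float64(-8.148682588846592), np.float64(100.21012011383638))
lid 0.39 (np.float64(-8.459797460123745), np.float64(-0.42549087213783165))
lid 0.384 (np.float64(-8.781841990490493), np.float64(-102.18671813747856))
tip 0.235 (np.float64(-7.397457664562952), np.float64(29.904125013145382))
tip 0.24 (np.float64(-10.04957167278845), np.float64(28.942913174144493))
tip 0.245 (np.float64(-12.701685681013942), np.float64(27.98170133514362))
tip 0.235 (np.float64(-10.642728237854275), np.float64(-33.31060860781373))
tip 0.24 (np.float64(-13.182888022443954), np.float64(-32.09106039459276))
tip 0.245 (np.float64(-15.723047807033415), np.float64(-30.871512181371806))
```

```bash
cat >> h.py <<'E'
psi=.1013;o=np.array([.5764,.0428,0]);b=np.array([np.cos(psi),np.sin(psi),0]);l=np.array([-b[1],b[0],0])
RV=tool(psi,-1)
def W(x,y,z): return o+(b*x+l*y+np.array([0,0,z]))*1e-3
def go(x,y,z,r=.15): manip.servo_line(W(x,y,z),RV,rate=r)
def F():
    f=manip.get_contact_force();return np.round([f@b,f@l,f[2]],1)
E
python3 - <<'E'
from h import *
go(3,-25,145,.2);print(F())
for t in(.33,.25,.17,.09,.03):
    go(108-116*np.cos(t)+5*np.sin(t),-25,62+116*np.sin(t)+5*np.cos(t)+22,.06)
    print(t,F())
z=90
while z>78:
    go(-8,-25,z,.03);f=F();print(z,manip.get_position()[2],f)
    if f[2]>8:break
    z-=1.5
print(manip.get_time())
E
```

```text
[0.1 0.6 0.1]
0.33 [ 1.1 -0.1 -0.4]
0.25 [0.3 0.2 0.1]
0.17 [-0.4 -0.7  0.7]
0.09 [-1.5  0.4 -0.2]
0.03 [ 0.8  0.  -0.7]
90 0.08988236467876773 [-0.1  0.9  0.4]
88.5 0.08845865326375632 [ 0.5  0.1 -0.3]
87.0 0.08692044357641185 [0.6 0.7 0. ]
85.5 0.08562953307814662 [ 0.4 -0.4  3.3]
84.0 0.08537276427393159 [-4.5  0.5 16. ]
6.4833
```

```bash
python3 - <<'E'
from h import *
go(-8,-25,105,.1);go(-124,0,105,.2)
c=manip.camera("wrist")
cv2.imwrite("pics/w2.png",cv2.resize(c["image"],None,fx=1.5,fy=1.5)[::-1,::-1,::-1])
print(manip.get_time(),manip.get_width(),F())
E
```

```text
7.6333 0.05211343548438679 [ 0.5  0.3 -0.5]
```

View pics/w2.png

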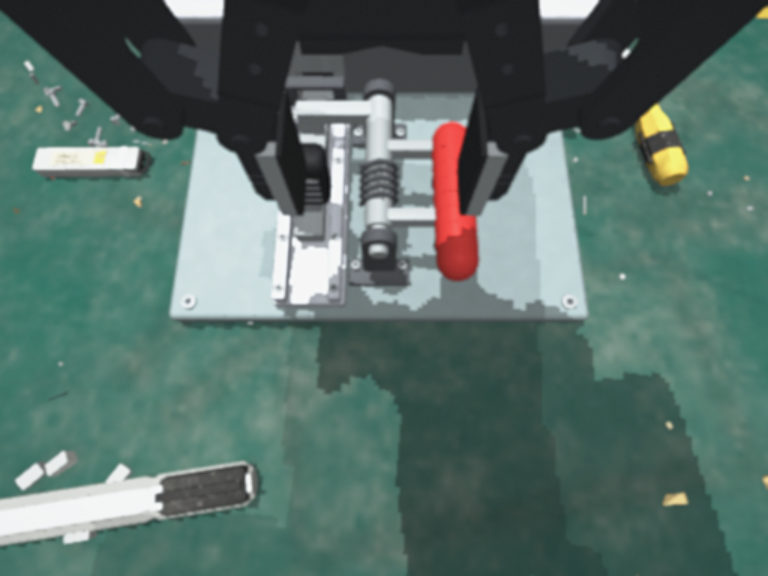

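The fingers straddle the pivot: the left one (290,212) is behind the black tab, and the right one (470,212) is over the red bar, slightly inside its crown line. I'll widen a little and press.

```bash
python3 - <<'E'
from h import *
manip.command_gripper(.058)
go(-124,0,78,.1);z=74
while z>58:
    go(-124,0,z,.05);f=F();print(z,round(manip.get_position()[2]*1e3,1),f)
    if f[2]>11:break
    z-=1.5
x=-116
while x<-78:
    go(x,0,z,.06);f=F();print(x,round((manip.get_position()-o)@b*1e3,1),f)
    if f[0]<-12:break
    x+=4 if x<-96 else 1.5
c=manip.camera("wrist")
cv2.imwrite("pics/w3.png",cv2.resize(c["image"],None,fx=1.5,fy=1.5)[::-1,::-1,::-1])
print(manip.get_time(),manip.get_width(),F(),manip.get_position()[2])
E
```

```text
74 74.2 [-0.  -0.1  0.3]
72.5 72.8 [ 0.4 -1.1  3. ]
71.0 71.1 [ 0.6 -1.4  3.7]
69.5 69.5 [ 1.4 -1.8  4.1]
68.0 68.0 [ 0.8 -1.2  3.8]
66.5 66.5 [ 1.1 -0.9  4.4]
65.0 65.0 [ 0.7 -2.1  5.3]
63.5 64.3 [-1.6 -1.8 17.2]
-116 -117.1 [-5.4  0.1 20.6]
-112 -113.8 [-7.2  0.7 22.8]
-108 -110.2 [-7.4  1.  23.3]
-104 -106.4 [-9.   0.8 24.8]
-100 -102.4 [-9.3  1.1 25. ]
-96 -98.4 [-8.8  1.2 24.6]
-94.5 -98.3 [-13.    0.2  28.2]
12.1167 0.05811088702288453 [-12.6   1.   29.2] 0.06412447339283707
```

View pics/w3.png

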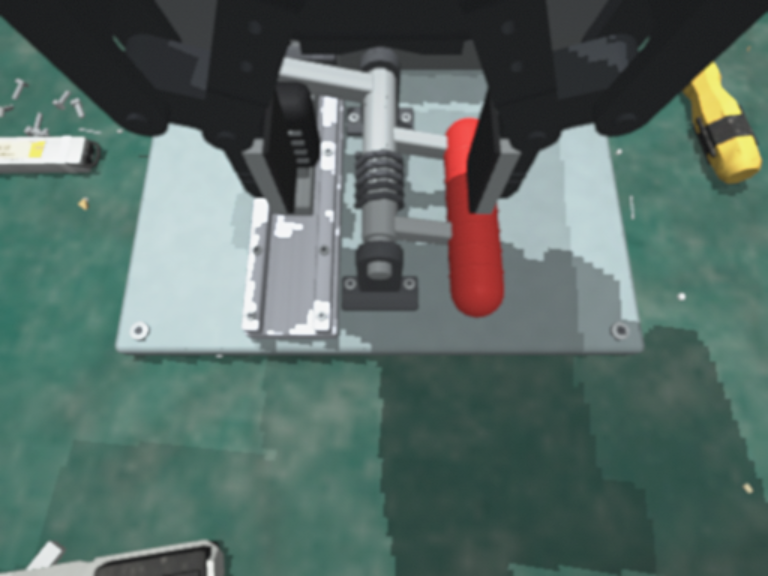

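The bar is down and the tab is in contact. In the picture the tab top is at about (293,95) and its base at (300,210). I'll check whether it is home by computing the position, then push on while watching the force.

```bash
python3 - <<'E'
from h import *
T=np.eye(4);T[:3,:3]=Ro.from_rotvec(manip.get_ee_rot()).as_matrix();T[:3,3]=manip.get_position()
c=manip.camera("wrist");T=T@c["mount"]
for (u,v,z) in((293,95,.072),(295,112,.072),(305,210,.03),(475,125,.045),(478,315,.039)):
    p=ray(c,T,(511-u/1.5,383-v/1.5),z)-o;print(u,v,p@b*1e3,p@l*1e3)
for x in(-92,-90,-88):
    go(x,0,64.3,.06);f=F();print(x,round((manip.get_position()-o)@b*1e3,1),f,manip.get_position()[2])
    if f[0]<-22:break
print(manip.get_time())
E
```

```text
293 95 -82.58467694058362 25.932456806942294
295 112 -88.64543925617892 24.994460022458984
305 210 -98.95082273895643 28.144782614170897
475 125 -72.69147723429882 -34.22996776433639
478 315 -141.75555288540798 -32.01451944206804
-92 -94.5 [-7.5 -0.4 18.7] 0.06462256929830816
-90 -92.4 [-6.4  1.6 18.4] 0.06460137129264015
-88 -90.5 [-7.   0.1 17.7] 0.06458787322048934
12.9167
```

```bash
python3 - <<'E'
from h import *
for x in np.arange(-86.5,-70,1.5):
    go(x,0,64.3,.06);f=F();print(x,round((manip.get_position()-o)@b*1e3,1),f,manip.get_position()[2])
    if f[0]<-20:break
manip.hold(.3)
T=np.eye(4);T[:3,:3]=Ro.from_rotvec(manip.get_ee_rot()).as_matrix();T[:3,3]=manip.get_position()
c=manip.camera("wrist");np.savez("w4.npz",T=T@c["mount"],**c)
cv2.imwrite("pics/w4.png",cv2.resize(c["image"],None,fx=1.5,fy=1.5)[::-1,::-1,::-1])
print(manip.get_time(),F())
E
```

```text
-86.5 -89.1 [-7.1  1.  19.4] 0.06460576420551635
-85.0 -88.4 [-10.3   0.2  21.2] 0.06459016495052228
-83.5 -88.3 [-15.    1.   26.7] 0.06455999040247587
-82.0 -88.2 [-18.5   0.1  31.1] 0.06451483044942834
-80.5 -88.2 [-22.7  -0.8  36.6] 0.06448199053853684
14.5167 [-23.3  -0.4  36.1]
```

View pics/w4.png

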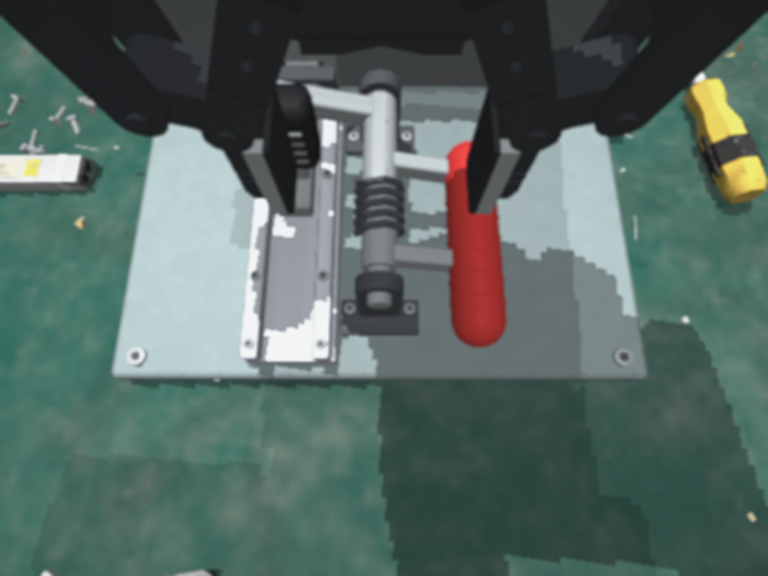

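The push stopped hard at -88.2 mm, which is the predicted home position, with the bar held down. Now I'll release straight up, draw clear and check.

```bash
python3 - <<'E'
from h import *
go(-84.5,0,64.3,.05);print(F());manip.hold(.2)
go(-88.5,0,72,.1);go(-90,0,110,.15);go(0,0,260,.2)
T=np.eye(4);T[:3,:3]=Ro.from_rotvec(manip.get_ee_rot()).as_matrix();T[:3,3]=manip.get_position()
c=manip.camera("wrist");np.savez("w5.npz",T=T@c["mount"],**c)
cv2.imwrite("pics/w5.png",cv2.resize(c["image"],None,fx=1.5,fy=1.5)[::-1,::-1,::-1])
print(manip.get_time(),F())
E
```

```text
[-12.5   0.5  23.5]
16.6917 [-0.2 -0.3 -0.3]
```

View pics/w5.png

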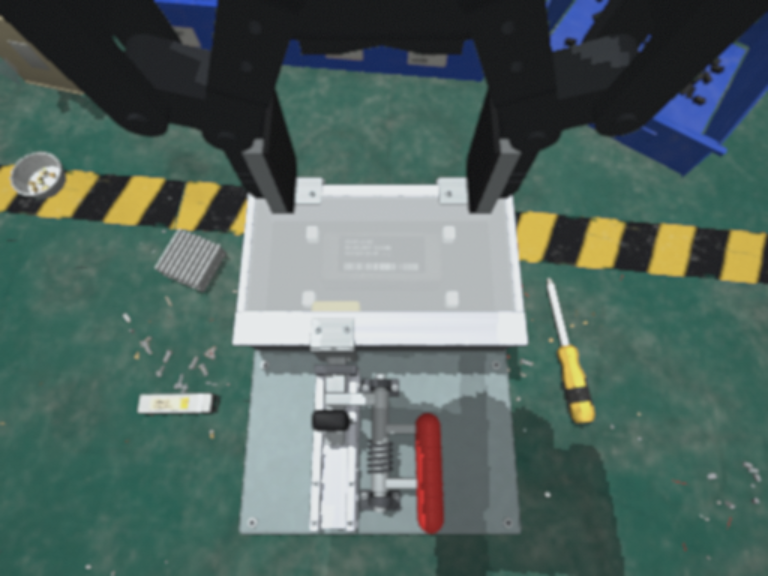

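The lid is shut (front edge at row 344), the tab is at (331,420), and the red bar runs from (427,413) to (431,533). A quick numeric check of these against the expected positions comes next.

```bash
python3 - <<'E'
from h import *
c=dict(np.load("w5.npz"));T=c["T"]
def g(u,v,z):
    p=ray(c,T,(511-u/1.5,383-v/1.5),z)-o;return np.round([p@b*1e3,p@l*1e3],1)
print("tab",g(331,420,.072),"lid edge",g(380,345,.067),"(want -20)","corners",g(242,533,.012),g(520,532,.012))
def bar(c,T):
    h=cv2.cvtColor(c["image"],cv2.COLOR_RGB2HSV)
    m=(((h[...,0]<8)|(h[...,0]>172))&(h[...,1]>150)&(h[...,2]>90)).astype(np.uint8)
    n,L,S,C=cv2.connectedComponentsWithStats(m);k=1+S[1:,4].argmax()
    ys,xs=np.where(L==k);q=np.array([g(511*1.5-1.5*x,383*1.5-1.5*y,.047) for x,y in zip(xs,ys)])
    return q.min(0),q.max(0),q.mean(0)
print("after",bar(c,T))
c=dict(np.load("w1.npz"));T=c["T"];print("before",bar(c,T))
E
```

```text
tab [-72.6  31.4] lid edge [-23.   -0.1] (want -20) corners [-148.4   98.7] [-147.8 -100.4]
after (array([-140.9,  -40.7]), array([-67.8, -24.6]), array([-105.66998299,  -32.75841837]))
before (array([-141.4,  -40.7]), array([-68.2, -24.6]), array([-105.68481675,  -32.80907504]))
```

```bash
python3 -c "
from rig import manip
print(manip.sign_off())"
```

```text
the job is handed in; nothing more can be done
None
```

The job is handed in at about 17 s of the 38 s allowed: the last pictures show the lid shut, the bolt home and the catch bar back up over it, with the robot clear; the judge's result was not shown.

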